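# Fit the grating plate on the sloping slicer stand

### The job

Change the slicer over to grating: pick up the grating plate (the toothed one) and lower it gently over the two pins of the sloping stand, large hole on the large pin, until it lies flush on the bed; keep hold of it until then, and only then let go. The bar with the pins can be clamped a little to either side, so feel for the pins and do not ram the plate down. Leave the slicing plate, the mug and the salt bowl where they are.

Things in the scene. Friction and masses are not known exactly. Their poses are not given: they have to be found in the camera images.
- grater: steel grating plate to be fitted: 160 (x) x 110 (y) x 10 mm, rows of small teeth, 0.4 kg. Origin: centre of its underside; z up out of the toothed face. Black upright grip bar on its middle, 60 mm along x, 16 mm thick along y, 10 to 55 mm above the underside. Two through holes on its long centre line: 16 mm across at x = +60 mm, 12 mm across at x = -60 mm.
- slicing: the other plate, not to be used: same size and same grip bar as the grating plate but with two long blades instead of teeth, and its two holes are equal and only 88 mm apart. Origin: centre of its underside. Lies flat on the worktop.
- bed: sloping bed of the slicer stand, fixed: 300 (x) x 150 (y) mm, its top face slopes 30 degrees, low end towards the robot. Origin: middle of the flat top face, 130 mm above the worktop; x up the slope, y across it (level), z the outward normal. Steel strips at its side edges (y = +-77 mm) rise 3 mm. A 66 mm wide slot along its middle holds the bar with the pins.
- slot (a point): point at the bed's origin, same axes: middle of the slot. Its aluminium bar carries two steel pins along z, 20 mm above the top face, ends bevelled 1.5 mm: 14 mm across at x = +60 mm, 10 mm across at x = -60 mm. The bar is clamped somewhere across the slot: both pins at one y, between -14 and +14 mm here. That y is not reported: feel or look for it.
- mug: white mug, 80 mm across, 90 mm high, a bystander; origin: centre of its foot
- saltpot: small blue salt bowl, 60 mm across, 35 mm high, a bystander; origin: centre of its foot
- slicer: the whole slicer stand that carries the bed: 4 steel legs with rubber feet; origin on the worktop, 130 mm straight below the bed's origin; x ahead, z up, same heading as the bed
Not all that is in view belongs to the job. Leave any turquoise or yellow look-alike of the grater alone.

How it is judged (in metres and radians):
On the way:
1. the grating plate is lifted clear of the worktop (height (world z) of grater above 0.04 m), for 0.2 s.
At the end, for the whole second after the job is handed in: The grating plate is on both pins and lies flush on the sloping bed: underside within 2.5 mm of the bed's top face, parallel to it within 2 degrees, its long axis along the slope within 4.5 degrees, its centre within 6 mm along and 18 mm across the slope of the bed's centre, and at rest (z of grater in the frame of bed between -0.0025 and 0.0025 m and x of grater in the frame of bed between -0.006 and 0.006 m and y of grater in the frame of bed between -0.018 and 0.018 m and angle between the z axis of grater and the z axis of bed, either way round below 0.035 rad and angle between the x axis of grater and the x axis of bed, either way round below 0.08 rad and linear speed of grater below 0.02 m/s); the robot touches nothing.
It fails at once if the plate is rammed: struck or pressed on the stand or its pins with more than 100 N (contact force between grater and slicer above 100 N).
It fails at once if the slicing plate is moved by more than 30 mm (distance of slicing from where it was at the start of the episode above 0.03 m).
It fails at once if the plate is let go above the bed before it is flush (more than 8 mm short of it) (z of grater in the frame of bed between 0.008 and 0.08 m and distance between grater and bed below 0.09 m and contact force between the fingers and grater below 0.05 N).
It fails at once if the mug is moved by more than 40 mm (distance of mug from where it was at the start of the episode above 0.04 m).
It fails at once if the salt bowl is moved by more than 40 mm (distance of saltpot from where it was at the start of the episode above 0.04 m).
It also fails if it takes over 64 s, if anything falls off the work surface, if the arm or the gripper's body presses on something with over 40 N, if the wrist force passes 120 N, or if a joint passes its speed limit or range.

### The arm

A 6-joint arm with a two-finger parallel gripper is mounted at the origin on the work surface. World frame = base frame: x ahead of the robot, y to its left, z up, the work surface at z = 0. Lengths are in mm, angles in rad, forces in N, time in s.
With the tool pointing down it reaches from about 250 to 800 mm from the base axis. Payload 3.9 kg.
Tool frame: the origin (TCP) lies midway between the tips of the shut fingers; the grasp point (between the pads) lies 19 mm behind it; z points along the fingers, y is the line along which they close (so a half turn about z gives the same grasp; the last joint's range is limited). The gripper opens to 85 mm and grips with 20 to 120 N. Pads are 22 mm wide; open, the fingers measure 114 mm over their backs; the gripper's body (76 mm by 85 mm) begins 54 mm behind the grasp point. The pads swing forward as they close: fully open they stand 13 mm farther back than shut.
Start: joints at [-1.11, 0.26, -0.138, 1.173, 0, 1.571], TCP at [233.443, -470.233, 231.304] pointing down, gripper open.
Joint ranges: [-2.78, 2.78], [-0.83, 1.72], [-1.28, 1.37], [-1.9, 2.12], [-1.57, 1.48], [-3.14, 3.14]. Speed limits (rad/s): [2.57, 2.57, 3.14, 3.14, 3.14, 3.14].

### API

Orientations are given as a unit quaternion [w, x, y, z].
In Python, from plant import monitor, vision, order gives the robot as it stands.
- The arm moves only by the shell command python3 -m inch 'ROWS' [FORCE]. ROWS is JSON, a list of rows, each a list of 5 numbers: the shift along the world's x, y, z in units of 40 mm (1.0 is 40 mm), then the turn about the world's z in units of 6 degrees (1.0 is 6 degrees), then the opening, from 0 (shut) to 1 (fully open). A call has 1 to 10 rows; each row shifts and turns the commanded pose from where the row before left it; what a row does not reach is not made up. A row lasts 1/12 s, in which the tool goes at most 41.7 mm and 7.16 degrees, less where a joint would pass 70% of its speed; a pose out of reach is approached as far as the arm can. A call is refused whole if a number of a shift passes 1 or a number of a turn 1, either way. A call with a gripper value outside its range is refused whole. The fingers move at their own pace and stop on an object; FORCE is the grip in N (left out, the last holds). Time passes only in rows, so rows that do not move let the fingers close. It gives the time, the measured TCP pose, the force, the opening and the grip force at its end, in the units of the state.
- monitor.read_state(): the state, without advancing time (a new reading comes with each control period).
- vision.snapshot(name): name is "scene" or "top"; returns a dict with "color" (384x512x3 uint8, red, green, blue), "fx", "fy", "cx", "cy" (pixels), "k1" (the pictures are not rectified: a ray, as slopes to the right and down, at radius r is drawn at 1 + k1 r^2 times it, then the intrinsics apply), "eye" and "attitude" of the camera in the world. Camera axes: x right, y down, z forward; pixel columns grow to the right and rows downward; lengths in mm; the calibration is good to about 2 mm. A picture is of the moment at which its call begins. There is no depth.
- order.close_job(): hands the job in; it is judged then, once.
The state is a dict: "time_s": time; "qpos": joint angles; "joint_vel": joint speeds; "effort": joint torques, N m; "tool_pos": TCP position; "orientation": TCP orientation; "force": force on the tool from outside, world axes, zero at the start; "moment": the same for the moment, N m; "finger_gap": finger opening in mm; "gripper_force": force on a finger pad.
Only numpy, scipy, OpenCV 4.12 (cv2) and the standard library are available. Lean on these libraries where they do the work, as an engineer would, in place of code of your own. Each camera call takes 0.05 s, during which the arm holds its last target. There are 200 camera calls.

## Working session

There is one attempt and no reset: what is moved stays moved. The work goes in short steps, Python scripts to look and compute and a shell command to move; the robot and the scene stay as the last step left them, time stands still between calls to the robot, and variables do not carry over. Pictures are saved under pics/ and viewed, at most 10 in all, crops included, and the job is handed in when it is done.

```bash
ls; mkdir -p pics; python3 - <<'E'
from plant import monitor, vision
import cv2
for n in ("scene","top"):
    s=vision.snapshot(n); c=s.pop("color"); print(s)
    cv2.imwrite(f"pics/{n}0.png",cv2.resize(c[:,:,::-1],(800,600),interpolation=cv2.INTER_CUBIC))
    cv2.imwrite(f"{n}_raw.png",c[:,:,::-1])
print(monitor.read_state())
E
```

```text
pics
{'fx': 385.4087208774716, 'fy': 385.4087208774716, 'cx': 247.38687805115876, 'cy': 190.36671292522982, 'k1': -0.027963062858640555, 'eye': array([1235.80819983, -318.92907025,  876.11727563]), 'attitude': array([-0.36135386,  0.80427655,  0.43215042, -0.18923168])}
{'fx': 361.79099626738736, 'fy': 361.79099626738736, 'cx': 252.8990136290198, 'cy': 195.23674039870866, 'k1': -0.023608992797049148, 'eye': array([ 289.44568582,  185.84392496, 1009.27029407]), 'attitude': array([ 0.08255051, -0.69332142,  0.71093411, -0.08404466])}
{'time_s': 0.1, 'qpos': array([-1.10998717e+00,  2.60609498e-01, -1.39235754e-01,  1.17268184e+00,
        4.04265054e-05,  1.57080443e+00]), 'joint_vel': array([-0.00055289, -0.00045027,  0.00190656,  0.00161861, -0.0016311 ,
        0.00015909]), 'effort': array([ 1.35375769e-03, -4.06510198e+01,  2.54526758e+01,  1.00950742e-02,
        1.70759613e-04,  5.38397167e-07]), 'tool_pos': array([ 233.1973424 , -469.69406036,  230.5543822 ]), 'orientation': array([-8.47131071e-04,  9.73574645e-01,  2.28367384e-01, -1.77953373e-04]), 'force': array([-0.20692934, -0.40803329,  0.5822957 ]), 'moment': array([ 0.07027296,  0.00163606, -0.01521551]), 'gripper_force': 0.0, 'finger_gap': 85.22595359745604}
```

View pics/scene0.png

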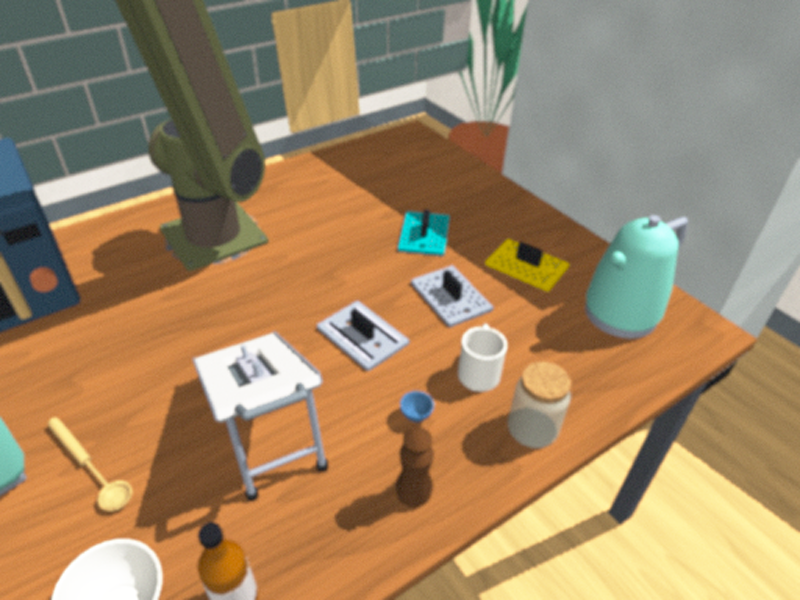

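View pics/top0.png

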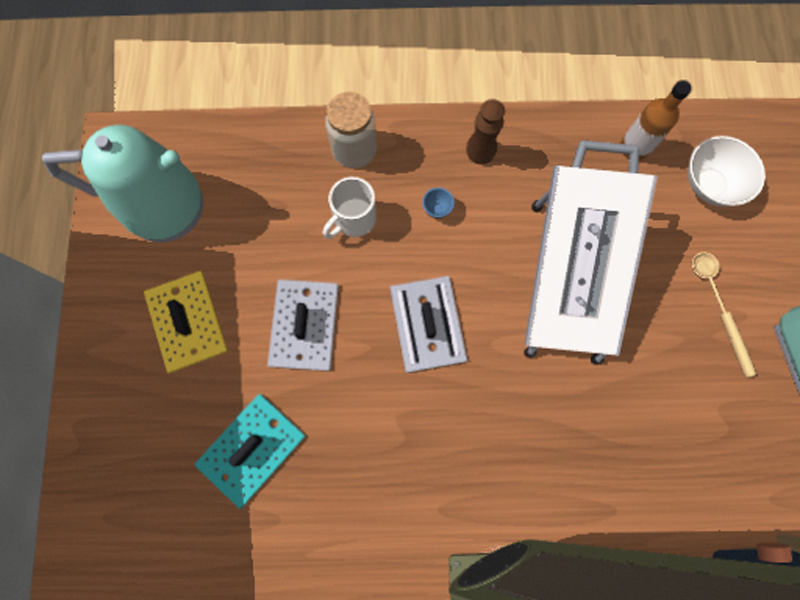

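The top view shows the grater at about (304,325) of the enlarged picture, the slicing plate at (428,323), the bed at (592,262), the mug at (352,205) and the salt bowl at (438,203). Next I'll zoom in on the grater holes and the pins.

```bash
cat > h.py <<'E'
import numpy as np, cv2
from scipy.spatial.transform import Rotation as R
from plant import monitor, vision
def cam(s):
    q=s["attitude"]; M=R.from_quat([q[1],q[2],q[3],q[0]]).as_matrix()
    return M,np.array(s["eye"])
def project(s,P):
    M,e=cam(s); c=(np.atleast_2d(P)-e)@M; a=c[:,:2]/c[:,2:]
    a=a*(1+s["k1"]*(a**2).sum(1,keepdims=True))
    return a*s["fx"]+[s["cx"],s["cy"]]
def onplane(s,uv,z):
    M,e=cam(s); d=(np.atleast_2d(uv)-[s["cx"],s["cy"]])/s["fx"]; a=d.copy()
    for _ in range(5): a=d/(1+s["k1"]*(a**2).sum(1,keepdims=True))
    r=np.c_[a,np.ones(len(a))]@M.T
    return e+r*((z-e[2])/r[:,2])[:,None]
def plate_pts(): # top-face corners + holes
    return np.array([[80,55,10],[80,-55,10],[-80,-55,10],[-80,55,10],[60,0,10],[-60,0,10]],float)
def bedR(yaw): return R.from_euler('z',yaw).as_matrix()@R.from_euler('y',-np.pi/6).as_matrix()
E
python3 - <<'E'
from h import *
s=vision.snapshot("top"); c=s["color"][:,:,::-1]
a=cv2.resize(c[170:245,160:235],(400,400),interpolation=cv2.INTER_CUBIC)
b=cv2.resize(c[100:235,330:425],None,fx=4.2,fy=4.2,interpolation=cv2.INTER_CUBIC)
o=np.zeros((567,800,3),np.uint8); o[:400,:400]=a; o[:b.shape[0],400:400+b.shape[1]]=b
cv2.imwrite("pics/crop1.png",o)
# corner estimates (raw px = enlarged*0.64): grater
k=0.64
g=np.array([[278,279],[339,284],[331,370],[268,367],[306,291],[299,357]])*k
for z in (10,): print(onplane(s,g,z).round(1))
print("forward of bed corners")
E
```

```text
[[584.6 395.   10. ]
 [572.2 282.7  10. ]
 [414.5 297.2  10. ]
 [422.5 409.   10. ]
 [560.4 343.2  10. ]
 [439.1 354.2  10. ]]
forward of bed corners
```

View pics/crop1.png

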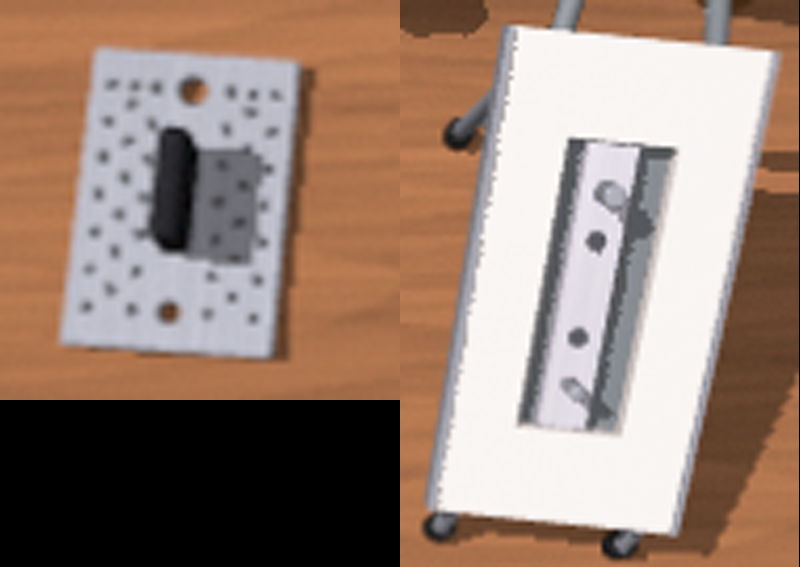

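```bash
cat >> h.py <<'E'
def bedP(b,p): return np.array([b[0],b[1],130.])+np.atleast_2d(p)@bedR(b[2]).T
def hi_w(b): return None
E
python3 - <<'E'
from h import *
from scipy.optimize import least_squares
s=vision.snapshot("top")
g=(np.array([[97,48],[300,62],[273,357],[60,345],[193,90],[168,313]])+.5)*.1875-.5+[160,170]
b=(np.array([[512,27],[776,52],[675,535],[432,510]])-[400,0]+.5)/4.2-.5+[330,100]
pl=lambda p,P:np.array([p[0],p[1],0])+P@R.from_euler('z',p[2]).as_matrix().T
f=least_squares(lambda p:(project(s,pl(p,plate_pts()))-g).ravel(),[500,345,0.1])
print("grater",f.x.round(3),f.fun.round(1))
C=np.array([[150,75,0],[150,-75,0],[-150,-75,0],[-150,75,0]],float)
fb=least_squares(lambda p:(project(s,bedP(p,C))-b).ravel(),[560,0,0.])
print("bed",fb.x.round(3),fb.fun.round(1))
for y in (-14,0,14):
  q=project(s,bedP(fb.x,[[60,y,0],[60,y,20],[-60,y,0],[-60,y,20]]))
  print(y,((q-[330,100]+.5)*4.2+[400,0]).round(0).tolist())
np.savez("fit.npz",g=f.x,b=fb.x)
# slicing rough
print(onplane(s,np.array([[390,287],[452,277],[467,361],[407,371]])*.64,10).round(0).tolist())
print(onplane(s,np.array([[352,205],[438,203]])*.64,0).round(0).tolist())
# top-of-bed/edge heights
print(bedP(fb.x,[[60,0,20],[-60,0,20],[0,76,0]]).round(1).tolist())
E
```

```text
grater [ 4.99554e+02  3.48451e+02 -9.20000e-02] [-0.1  0.1 -0.1 -0.1 -0.3  0.2  0.1 -0.3  0.1  0.2  0.4 -0.1]
bed [ 5.61557e+02 -1.35648e+02 -1.27000e-01] [ 0.7  0.1 -0.7  0.1 -0.9 -0.3  0.9  0.1]
-14 [[639.0, 197.0], [650.0, 202.0], [602.0, 389.0], [611.0, 398.0]]
0 [[616.0, 194.0], [626.0, 199.0], [580.0, 387.0], [588.0, 396.0]]
14 [[592.0, 192.0], [602.0, 197.0], [557.0, 385.0], [565.0, 394.0]]
[[564.0, 189.0, 10.0], [580.0, 75.0, 10.0], [424.0, 56.0, 10.0], [409.0, 163.0, 10.0]]
[[732.0, 259.0, 0.0], [732.0, 93.0, 0.0]]
[[603.2, -141.0, 177.3], [500.1, -127.8, 117.3], [571.2, -60.3, 130.0]]
```

```bash
python3 -m inch '[[0.33,0.95,0,-0.53,1],[0.33,0.95,0,-0.53,1],[0.33,0.95,0,-0.53,1],[0.33,0.95,0,-0.53,1],[0.33,0.95,0,-0.53,1],[0.33,0.95,0,-0.53,1],[0.33,0.95,0,-0.53,1],[0.33,0.95,0,-0.53,1],[0.33,0.95,0,-0.53,1],[0.33,0.95,0,-0.53,1]]' 20; python3 -m inch '[[0.33,0.95,0,0,1],[0.33,0.95,0,0,1],[0.33,0.95,0,0,1],[0.33,0.95,0,0,1],[0.33,0.95,0,0,1],[0.33,0.95,0,0,1],[0.33,0.95,0,0,1],[0.33,0.95,0,0,1],[0.33,0.95,0,0,1],[0,0,0,0,1]]'
```

```text
time_s: 1.03
tool_pos: [365.4, -88.4, 231.4]
orientation: [0.0, 0.999, -0.049, 0.0]
force: [1.2, -0.5, -0.3]
finger_gap: 85.2
gripper_force: 0.0
time_s: 1.87
tool_pos: [488.7, 95.3, 231.1]
orientation: [-0.068, 0.996, 0.053, -0.003]
force: [1.2, -0.6, 0.2]
finger_gap: 85.6
gripper_force: 0.0
```

```bash
python3 -m inch '[[0,0,0,0,1],[0,0,0,0,1],[0,0,0,0,1]]'; python3 - <<'E'
from h import *
s=monitor.read_state(); print(s["qpos"].round(3),s["joint_vel"].round(3),s["effort"].round(1),s["tool_pos"].round(1),s["orientation"].round(4))
E
```

```text
time_s: 2.12
tool_pos: [485.0, 92.4, 231.4]
orientation: [-0.067, 0.996, 0.051, -0.005]
force: [0.1, 0.2, -0.3]
finger_gap: 85.6
gripper_force: 0.0
[ 0.101  0.207 -0.217  1.149  0.135  3.141] [-0.003 -0.005 -0.001 -0.003  0.002 -0.   ] [  0.2 -36.9  25.3  -0.    0.5  -0. ] [485.   92.4 231.4] [-0.0671  0.9964  0.0508 -0.0047]
```

```bash
python3 -m inch '[[0,0,0,1,1],[0,0,0,1,1],[0,0.2,0,1,1],[0,0.2,0,1,1],[0,0.2,0,1,1],[0,0.2,0,1,1],[0,0.2,0,1,1],[0,0.2,0,1,1],[0,0.2,0,1,1],[0,0.2,0,1,1]]'; python3 - <<'E'
from h import *
s=monitor.read_state(); print(s["qpos"].round(3),s["tool_pos"].round(1),s["orientation"].round(4))
E
```

```text
time_s: 2.95
tool_pos: [485.3, 156.5, 231.7]
orientation: [-0.056, 0.836, 0.544, -0.038]
force: [0.2, 0.2, -0.4]
finger_gap: 85.6
gripper_force: 0.0
[ 0.26   0.315 -0.069  1.294  0.083  2.243] [485.3 156.5 231.7] [-0.056   0.8363  0.5441 -0.0376]
```

```bash
for i in 1; do python3 -m inch '[[0.1,0.4,0,1,1],[0.1,0.4,0,1,1],[0.1,0.4,0,1,1],[0.1,0.4,0,1,1],[0.1,0.4,0,1,1],[0.1,0.4,0,1,1],[0.1,0.4,0,1,1],[0,0.4,0,1,1],[0,0.4,0,1,1],[0,0.4,0,1,1]]' >/dev/null; python3 -m inch '[[0,0,0,1,1],[0,0,0,1,1],[0,0,0,1,1],[0,0,0,1,1],[0,0,0,1,1],[0,0,0,1,1],[0,0,0,1,1],[0,0,0,1,1],[0,0,0,1,1],[0,0,0,1,1]]' >/dev/null
python3 -m inch '[[0,0,0,1,1],[0,0,0,1,1],[0,0,0,1,1],[0,0,0,1,1],[0,0,0,1,1],[0,0,0,1,1],[0,0,0,1,1],[0,0,0,1,1],[0,0,0,1,1],[0,0,0,1,1]]' >/dev/null
python3 -m inch '[[0,0,0,1,1],[0,0,0,1,1],[0,0,0,1,1],[0,0,0,1,1],[0,0,0,1,1],[0,0,0,1,1],[0,0,0,1,1],[0,0,0,1,1],[0,0,0,1,1],[0,0,0,1,1]]' >/dev/null
python3 -m inch '[[0,0,0,1,1],[0,0,0,1,1],[0,0,0,1,1],[0,0,0,1,1],[0,0,0,1,1],[0,0,0,1,1],[0,0,0,1,1],[0,0,0,1,1],[0,0,0,1,1],[0,0,0,1,1]]' >/dev/null; done
cat >> h.py <<'E'
def st():
    s=monitor.read_state(); q=s["orientation"]; M=R.from_quat([q[1],q[2],q[3],q[0]]).as_matrix()
    yaw=np.arctan2(M[1,0],M[0,0]); t=M.T@[0,0,-1]   # world down in tool axes
    print("t",round(s["time_s"],2),"q",s["qpos"].round(3),"p",s["tool_pos"].round(1),"yaw",round(yaw,3),"tilt x,y deg",np.degrees(t[:2]).round(2),"F",s["force"].round(1),"M",s["moment"].round(2),"gap",round(s["finger_gap"],1),"gf",round(s["gripper_force"],1))
    return s
E
python3 -c "from h import *;st()"
```

```text
t 7.12 q [ 0.485  0.356 -0.005  1.161  0.126 -2.76 ] p [513.5 315.8 231.7] yaw 0.107 tilt x,y deg [0.1 7.7] F [0.3 0.2 0.5] M [-0.06 -0.01 -0.01] gap 85.5 gf 0.0
```

Now push a bit against the lower q6 limit to undo the roll.

```bash
python3 -m inch '[[0,0,0,1,1],[0,0,0,1,1],[0,0,0,1,1],[0,0,0,1,1],[0,0,0,1,1],[0,0,0,0,1]]' >/dev/null; python3 -c "from h import *;st()"; python3 -m inch '[[0,-0.3,0,0,1],[0,-0.3,0,0,1],[0,-0.3,0,0,1],[0,0,0,0,1]]' >/dev/null; python3 -c "from h import *;st()"
```

```text
t 7.62 q [ 0.566  0.4    0.065  1.238  0.105 -3.141] p [492.1 352.2 231.7] yaw 0.565 tilt x,y deg [0.13 5.98] F [-1.1 -0.1  0.5] M [-0.11 -0.08  0.05] gap 85.1 gf 0.0
t 7.95 q [ 0.536  0.363  0.01   1.221  0.09  -3.141] p [486.4 322.6 231.7] yaw 0.535 tilt x,y deg [0.2  5.15] F [-0.8  0.1  0.7] M [-0.09 -0.03  0.03] gap 85.5 gf 0.0
```

```bash
python3 -m inch '[[0,0,0,1,1],[0,0,0,1,1],[0,0,0,1,1],[0,0,0,0,1]]' >/dev/null; python3 -c "from h import *;st()"
```

```text
t 8.28 q [ 0.723  0.368  0.019  1.226  0.023 -3.141] p [434.4 393.2 231.6] yaw 0.722 tilt x,y deg [0.19 1.32] F [ 0.3 -0.1  0.2] M [-0.05  0.    0.  ] gap 85.2 gf 0.0
```

```bash
python3 -m inch '[[0,0,0,1,1],[0,0,0,0,1]]' >/dev/null; python3 -c "from h import *;st()"
```

```text
t 8.45 q [ 0.781  0.367  0.018  1.226 -0.    -3.141] p [415.6 411.8 231.4] yaw 0.78 tilt x,y deg [ 0.23 -0.03] F [0.7 0.8 0.6] M [ 0.01 -0.03 -0.05] gap 85.7 gf 0.0
```

```bash
python3 -m inch '[[0,0,0,-1,1],[0,0,0,-1,1],[0.3,-0.2,0,-1,1],[0.3,-0.2,0,-1,1],[0.3,-0.2,0,-1,1],[0.3,-0.2,0,-1,1],[0.3,-0.2,0,-1,1],[0.3,-0.2,0,-1,1],[0.3,-0.2,0,-1,1],[0.3,-0.2,0,-1,1]]' >/dev/null; python3 -m inch '[[0,0,0,-1,1],[0,0,0,-1,1],[0,0,0,-1,1],[0,0,0,-1,1],[0,0,0,-1,1],[0,0,0,-1,1],[0,0,0,-1,1],[0,0,0,-1,1],[0,0,0,-1,1],[0,0,0,-1,1]]' >/dev/null
python3 -m inch '[[0,0,0,-1,1],[0,0,0,-1,1],[0,0,0,-1,1],[0,0,0,-1,1],[0,0,0,-1,1],[0,0,0,-1,1],[0,0,0,-1,1],[0,0,0,-1,1],[0,0,0,-1,1],[0,0,0,-1,1]]' >/dev/null; python3 -m inch '[[0,0,-0.5,-1,1],[0,0,-0.5,-1,1],[0,0,-0.5,-1,1],[0,0,-0.5,-1,1],[0,0,-0.5,-1,1],[0,0,-0.5,-1,1],[0,0,-0.5,-1,1],[0,0,0,-1,1],[0,0,0,-0.33,1],[0,0,0,0,1]]' >/dev/null
python3 -c "from h import *;st()"
```

```text
t 11.78 q [ 0.591  0.501 -0.144  0.922 -0.001  0.689] p [514.1 344.4  90.8] yaw 3.043 tilt x,y deg [ 0.19 -0.11] F [-0.7  0.  -0.1] M [0.   0.05 0.  ] gap 85.5 gf 0.0
```

```bash
python3 -m inch '[[0.01,0.07,-0.5,0.07,1],[0,0,-0.5,0,1],[0,0,-0.5,0,1],[0,0,-0.29,0,1],[0,0,0,0,1],[0,0,0,0,1]]' >/dev/null; python3 -c "from h import *;st()"; python3 -m inch '[[0,0,0,0,0],[0,0,0,0,0],[0,0,0,0,0],[0,0,0,0,0],[0,0,0,0,0],[0,0,0,0,0],[0,0,0,0,0],[0,0,0,0,0]]' 25 >/dev/null;python3 -c "from h import *;st()"
```

```text
t 12.28 q [ 0.595  0.571 -0.228  0.767 -0.001  0.684] p [514.3 347.8  19.6] yaw 3.052 tilt x,y deg [ 0.19 -0.12] F [0.1 0.6 0.8] M [-0.03  0.04 -0.  ] gap 85.1 gf 0.0
t 12.95 q [ 0.596  0.571 -0.228  0.767 -0.002  0.685] p [514.6 348.2  20.2] yaw 3.053 tilt x,y deg [ 0.29 -0.11] F [-0.1 -2.6  5.3] M [-0.76  0.06  0.03] gap 15.7 gf 26.6
```

```bash
python3 -m inch '[[0,0,0.2,0,0],[0,0,0.4,0,0],[0,0,0.6,0,0],[0,0,0.8,0,0],[0,0,0.8,0,0],[0,0,0.8,0,0],[0,0,0.8,0,0],[0,0,0.4,0,0],[0,0,0,0,0],[0,0,0,0,0]]' >/dev/null; python3 - <<'E'
from h import *
st(); ims=[]
for n in("scene","top"):
    s=vision.snapshot(n); u=project(s,[[500,348,160]])[0].astype(int); x0=max(u[0]-60,0);y0=max(u[1]-70,0)
    print(n,x0,y0); ims.append(cv2.resize(s["color"][y0:y0+140,x0:x0+120,::-1],(400,467),interpolation=cv2.INTER_CUBIC))
cv2.imwrite("pics/lift.png",np.hstack(ims))
E
```

```text
t 13.78 q [0.596 0.431 0.067 1.201 0.    0.685] p [514.3 349.1 211.7] yaw 3.053 tilt x,y deg [ 0.26 -0.21] F [-0.9 -0.9 -5.4] M [-0.02 -0.08  0.01] gap 16.3 gf 25.3
scene 232 81
top 123 124
```

View pics/lift.png

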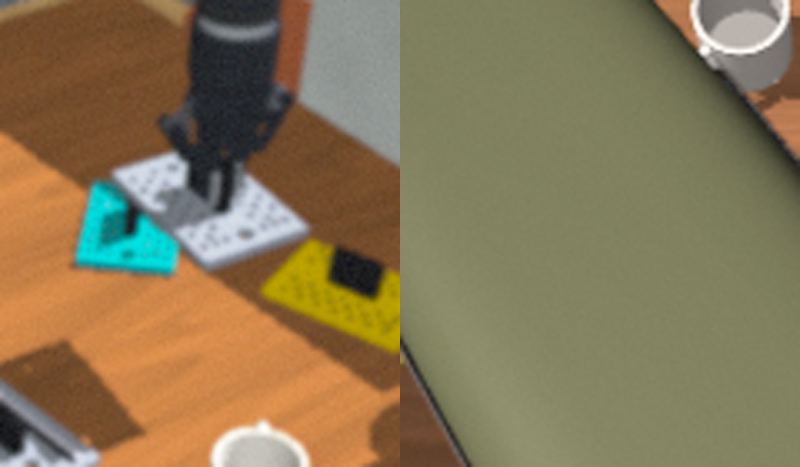

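```bash
cat >> h.py <<'E'
PIV=np.array([15,0,39.2])
def held(tcp,yaw,tilt,P,piv=PIV):   # tilt>0: +x end up; yaw of plate
    M=R.from_euler('z',yaw).as_matrix()@R.from_euler('y',-tilt).as_matrix()
    return np.asarray(tcp)+[0,0,19]+(np.atleast_2d(P)-piv)@M.T
E
python3 - <<'E'
from h import *
s=vision.snapshot("scene")
for t in(0,10,20,30):
    u=project(s,held([514.3,349.1,211.7],3.053-np.pi,np.radians(t),plate_pts()))
    print(t,((u-[232,81]+.5)*3.333).round(0).tolist())
E
```

```text
0 [[309.0, 229.0], [206.0, 264.0], [112.0, 173.0], [209.0, 144.0], [245.0, 234.0], [173.0, 168.0]]
10 [[313.0, 220.0], [210.0, 255.0], [115.0, 191.0], [211.0, 161.0], [249.0, 229.0], [175.0, 183.0]]
20 [[316.0, 210.0], [213.0, 245.0], [119.0, 208.0], [215.0, 178.0], [252.0, 222.0], [179.0, 197.0]]
30 [[318.0, 198.0], [214.0, 233.0], [125.0, 225.0], [221.0, 195.0], [254.0, 214.0], [184.0, 211.0]]
```

```bash
python3 - <<'E'
from h import *
b=np.load("fit.npz")["b"]
p=bedP(b,[[15,80,42.2]])[0]-[0,0,19]; print("strip flush TCP",p.round(1))
c=monitor.read_state()["tool_pos"]; d=p+[0,0,60]-c; print("to 60 above, units",(d/40).round(2))
p=bedP(b,[[15,6,39.2]])[0]-[0,0,19]; print("final TCP",p.round(1)); print("up-slope n dir",bedR(b[2])[:,2].round(3),"y dir",bedR(b[2])[:,1].round(3))
E
```

```text
strip flush TCP [563.7 -55.3 155. ]
to 60 above, units [  1.27 -10.08   0.15]
final TCP [ 555.8 -128.9  152.4]
up-slope n dir [-0.496  0.064  0.866] y dir [0.127 0.992 0.   ]
```

```bash
python3 -m inch '[[0.05,-0.2,0.05,0,0],[0.1,-0.5,0.05,0,0],[0.1,-0.8,0.05,0,0],[0.1,-0.8,0,0,0],[0.1,-0.8,0,0,0],[0.1,-0.8,0,0,0],[0.1,-0.8,0,0,0],[0.1,-0.8,0,0,0],[0.1,-0.8,0,0,0],[0.1,-0.8,0,0,0]]' 40 >/dev/null; python3 -m inch '[[0.1,-0.8,0,0,0],[0.1,-0.8,0,0,0],[0.1,-0.7,0,-0.2,0],[0.02,-0.4,0,-0.17,0],[0,-0.2,0,0,0],[0,-0.08,0,0,0],[0,0,0,0,0],[0,0,0,0,0]]' >/dev/null; python3 -c "from h import *;st()"
```

```text
t 15.43 q [-0.097  0.336 -0.066  1.166  0.003  0.03 ] p [564.7 -53.7 217.3] yaw 3.015 tilt x,y deg [ 0.18 -0.19] F [-0.3  0.5 -4.4] M [ 0.02 -0.05  0.03] gap 14.9 gf 43.1
```

```bash
python3 -m inch '[[0,-0.04,-0.2,0,0],[0,0,-0.2,0,0],[0,0,-0.2,0,0],[0,0,0,0,0]]' 20 >/dev/null; python3 -c "from h import *;st()"; for i in 1; do python3 -m inch '[[0,0,-0.05,0,0],[0,0,-0.05,0,0],[0,0,0,0,0]]'|grep -E "pos|force"; python3 -m inch '[[0,0,-0.05,0,0],[0,0,-0.05,0,0],[0,0,0,0,0]]'|grep -E "pos|force";  python3 -m inch '[[0,0,-0.05,0,0],[0,0,-0.05,0,0],[0,0,0,0,0]]'|grep -E "pos|force"; done;python3 -c "from h import *;st()"
```

```text
t 15.77 q [-0.099  0.349 -0.115  1.106  0.003  0.027] p [563.4 -55.3 191.1] yaw 3.015 tilt x,y deg [-0.01 -0.15] F [-0.5 -0.2 -5.1] M [0.03 0.06 0.01] gap 15.3 gf 43.0
tool_pos: [565.0, -56.0, 189.4]
force: [-0.3, -0.7, -5.7]
gripper_force: 43.0
tool_pos: [565.7, -56.2, 186.5]
force: [-0.5, 0.8, -1.8]
gripper_force: 43.8
tool_pos: [564.2, -56.0, 182.7]
force: [-4.7, 1.3, 5.4]
gripper_force: 44.8
t 16.52 q [-0.1    0.352 -0.133  1.081  0.003  0.027] p [564.2 -56.  182.7] yaw 3.014 tilt x,y deg [ 0.21 -0.17] F [-4.7  1.3  5.4] M [0.14 0.49 0.04] gap 15.4 gf 44.8
```

```bash
python3 -m inch '[[0,0,-0.05,0,0],[0,0,-0.05,0,0],[0,0,0,0,0]]' 20|grep -E "pos|force"; python3 -m inch '[[0,0,-0.05,0,0],[0,0,-0.05,0,0],[0,0,0,0,0]]'|grep -E "pos|force";  python3 -m inch '[[0,0,-0.05,0,0],[0,0,-0.05,0,0],[0,0,0,0,0]]'|grep -E "pos|force";python3 -c "from h import *;st()"
```

```text
tool_pos: [562.6, -55.8, 178.4]
force: [-9.0, 1.6, 7.0]
gripper_force: 45.6
tool_pos: [561.2, -55.6, 174.1]
force: [-10.8, 2.4, 7.2]
gripper_force: 46.4
tool_pos: [560.1, -55.4, 169.6]
force: [-13.2, 3.3, 7.7]
gripper_force: 46.4
t 17.27 q [-0.1    0.359 -0.158  1.057  0.003  0.027] p [560.1 -55.4 169.6] yaw 3.014 tilt x,y deg [-0.25 -0.17] F [-13.2   3.3   7.7] M [0.31 1.82 0.02] gap 15.5 gf 46.4
```

```bash
python3 -m inch '[[0,0,-0.05,0,0],[0,0,-0.05,0,0],[0,0,0,0,0]]' |grep -E "pos|force"; python3 -m inch '[[0,0,-0.05,0,0],[0,0,-0.05,0,0],[0,0,0,0,0]]'|grep -E "pos|force";  python3 -m inch '[[0,0,-0.05,0,0],[0,0,-0.05,0,0],[0,0,0,0,0]]'|grep -E "pos|force";python3 - <<'E'
from h import *
st(); s=vision.snapshot("scene"); u=project(s,[[562,-60,150]])[0].astype(int); x0=u[0]-60;y0=u[1]-50; print(x0,y0)
cv2.imwrite("pics/tilt.png",cv2.resize(s["color"][y0:y0+100,x0:x0+120,::-1],None,fx=5,fy=5,interpolation=cv2.INTER_CUBIC))
E
```

```text
tool_pos: [559.2, -55.3, 165.3]
force: [-13.5, 2.2, 6.5]
gripper_force: 46.2
tool_pos: [558.6, -55.2, 160.9]
force: [-14.9, 2.1, 6.0]
gripper_force: 45.6
tool_pos: [558.3, -55.1, 156.7]
force: [-13.7, 2.1, 5.4]
gripper_force: 45.3
t 18.02 q [-0.1    0.367 -0.181  1.03   0.003  0.027] p [558.3 -55.1 156.7] yaw 3.014 tilt x,y deg [-0.47 -0.18] F [-13.7   2.1   5.4] M [0.45 2.17 0.04] gap 15.4 gf 45.3
124 167
```

View pics/tilt.png

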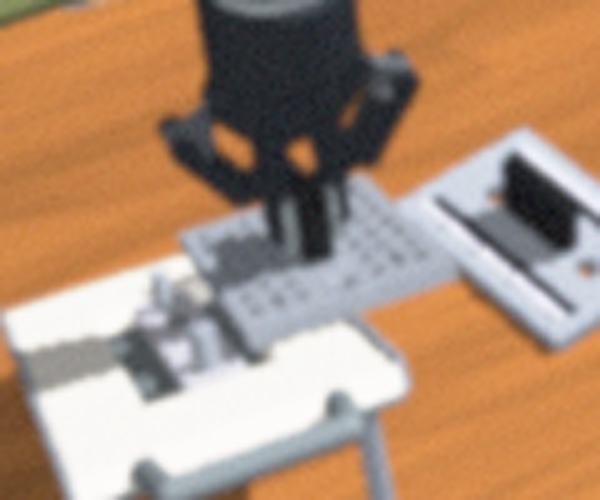

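The picture shows the plate tilting on the bed's side strip: lower edge about (245,350), lower-end corner at (185,235), clear of the pins at (165,300). I'll continue until it is flush.

```bash
python3 -m inch '[[0,0,-0.05,0,0],[0,0,-0.03,0,0],[0,0,0,0,0]]' |grep -E "pos|force"; python3 -m inch '[[0,0,-0.03,0,0],[0,0,-0.03,0,0],[0,0,0,0,0]]'|grep -E "pos|force";python3 -c "from h import *;st()"
```

```text
tool_pos: [558.1, -55.2, 153.3]
force: [-14.7, 2.5, 4.3]
gripper_force: 44.9
tool_pos: [558.2, -55.1, 151.0]
force: [-14.1, 3.2, 5.1]
gripper_force: 44.7
t 18.57 q [-0.1    0.371 -0.191  1.017  0.003  0.027] p [558.2 -55.1 151. ] yaw 3.014 tilt x,y deg [-0.49 -0.17] F [-14.1   3.2   5.1] M [0.38 2.22 0.03] gap 15.5 gf 44.7
```

```bash
python3 -m inch '[[0,0,-0.03,0,0],[0,0,-0.03,0,0],[0,0,0,0,0]]' |grep -E "pos|force"; python3 -m inch '[[0,0,-0.03,0,0],[0,0,-0.03,0,0],[0,0,0,0,0]]'|grep -E "pos|force"; python3 -m inch '[[0,0,-0.03,0,0],[0,0,-0.03,0,0],[0,0,0,0,0]]'|grep -E "pos|force";python3 -c "from h import *;st()"
```

```text
tool_pos: [558.1, -55.1, 149.3]
force: [-15.7, 2.5, 8.8]
gripper_force: 45.0
tool_pos: [558.1, -55.2, 149.2]
force: [-20.2, 3.2, 21.7]
gripper_force: 46.9
tool_pos: [558.2, -55.2, 149.2]
force: [-25.4, 4.1, 34.3]
gripper_force: 48.8
t 19.32 q [-0.1    0.37  -0.198  1.007  0.003  0.027] p [558.2 -55.2 149.2] yaw 3.014 tilt x,y deg [-0.27 -0.17] F [-25.4   4.1  34.3] M [0.59 4.4  0.06] gap 15.5 gf 48.8
```

```bash
python3 -m inch '[[0,0,0.08,0,0],[0,0,0.08,0,0],[-0.1,0.01,0.17,0,0],[-0.2,0.03,0.35,0,0],[-0.2,0.03,0.35,0,0],[-0.1,0,0.2,0,0],[0,0,0,0,0],[0,0,0,0,0]]' 70|grep -E "pos|force"; python3 - <<'E'
from h import *
st(); b=np.load("fit.npz")["b"]
f=lambda p:(np.array(p)+[0,0,19]-[b[0],b[1],130])@bedR(b[2])
print("strip contact pivot in bed",f([558.2,-55.2,149.2]).round(1),"now",f(monitor.read_state()["tool_pos"]).round(1))
s=vision.snapshot("scene"); x0,y0=130,140
cv2.imwrite("pics/tilt2.png",cv2.resize(s["color"][y0:y0+110,x0:x0+140,::-1],None,fx=5.5,fy=5.5,interpolation=cv2.INTER_CUBIC))
c=monitor.read_state()["tool_pos"]
for t in(25,28,30,32):
    print(t,((project(s,held(c,3.014-np.pi,np.radians(t),plate_pts()))-[x0,y0]+.5)*5.5).round(0).tolist())
E
```

```text
tool_pos: [541.8, -53.5, 194.4]
force: [-0.0, 0.6, -4.6]
gripper_force: 68.3
t 19.98 q [-0.1    0.306 -0.17   1.088  0.002  0.028] p [541.8 -53.5 194.4] yaw 3.014 tilt x,y deg [ 0.35 -0.15] F [-0.   0.6 -4.6] M [ 0.03  0.03 -0.01] gap 15.5 gf 68.3
strip contact pivot in bed [ 7.4 79.4 39.9] now [15.7 79.  87.2]
25 [[451.0, 359.0], [215.0, 436.0], [143.0, 341.0], [351.0, 277.0], [323.0, 384.0], [258.0, 318.0]]
28 [[450.0, 352.0], [214.0, 430.0], [146.0, 351.0], [354.0, 287.0], [323.0, 380.0], [261.0, 326.0]]
30 [[450.0, 348.0], [213.0, 425.0], [148.0, 358.0], [356.0, 293.0], [322.0, 377.0], [263.0, 332.0]]
32 [[449.0, 344.0], [212.0, 421.0], [151.0, 364.0], [358.0, 300.0], [322.0, 374.0], [264.0, 337.0]]
```

View pics/tilt2.png

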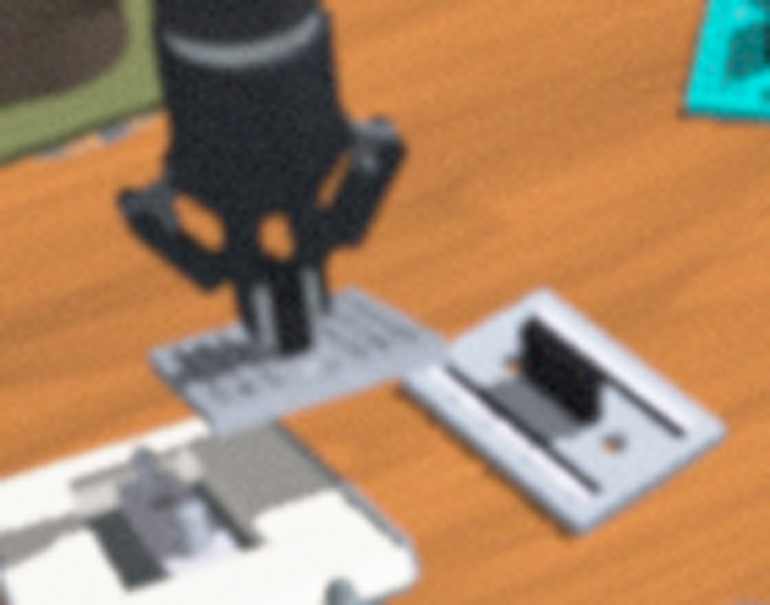

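The plate is tilted at about 30° (corners at (150,356), (447,348) match the model). Now I'll check the pin y with overlays on the initial pictures.

```bash
python3 - <<'E'
from h import *
b=np.load("fit.npz")["b"]; out=[]
for n,f in(("scene",7),("top",7)):
    s=vision.snapshot(n); c=cv2.imread(f"{n}_raw.png"); u=project(s,bedP(b,[[0,0,0]]))[0].astype(int)
    x0,y0=u[0]-28,u[1]-40; im=cv2.resize(c[y0:y0+80,x0:x0+56],None,fx=f,fy=f,interpolation=cv2.INTER_CUBIC)
    P=lambda p:((project(s,bedP(b,p))-[x0,y0]+.5)*f).round().astype(int)
    for y,col in((2,(0,0,255)),(6,(0,255,0)),(10,(255,0,0))):
        for x in(60,-60):
            q=P([[x,y,0],[x,y,20]]); cv2.line(im,tuple(map(int,q[0])),tuple(map(int,q[1])),col,1); cv2.circle(im,tuple(map(int,q[1])),2,col,-1)
    q=P([[150,75,0],[150,-75,0],[-150,-75,0],[-150,75,0]]); cv2.polylines(im,[q.reshape(-1,1,2)],True,(255,0,255),1)
    out.append(im)
cv2.imwrite("pics/pins.png",np.hstack(out)); print(np.hstack(out).shape)
E
```

```text
(560, 784, 3)
```

View pics/pins.png

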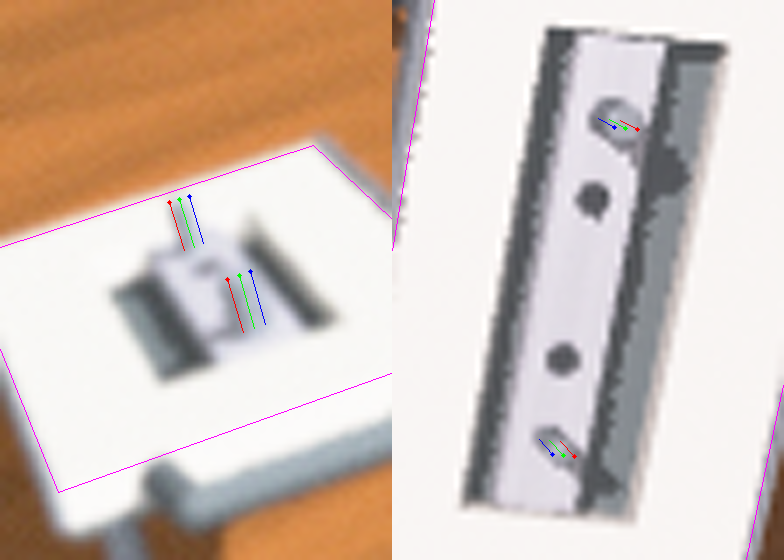

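```bash
cat >> h.py <<'E'
def bf():
    b=np.load("fit.npz")["b"]; s=monitor.read_state()
    p=(s["tool_pos"]+[0,0,19]-[b[0],b[1],130])@bedR(b[2]); F=s["force"]@bedR(b[2])
    print("t",round(s["time_s"],2),"plate in bed",(p-[15,0,36.9]).round(1),"F bed",F.round(1),"M",s["moment"].round(2))
def go(dx,dy,dz):
    b=np.load("fit.npz")["b"]; print("units",(bedR(b[2])@[dx,dy,dz]/40).round(3))
E
python3 -m inch '[[0,-0.1,0,0,0],[-0.05,-0.4,0,0,0],[-0.05,-0.4,0,0,0],[-0.05,-0.4,0,0,0],[-0.05,-0.3,0,0,0],[-0.03,-0.2,0,0,0],[0,-0.02,0,0,0],[0,0,0,0,0]]' >/dev/null; python3 -m inch '[[0.06,-0.01,-0.1,0,0],[0.06,-0.01,-0.1,0,0],[0.06,-0.01,-0.1,0,0],[0.06,0,-0.1,0,0],[0.04,0,-0.07,0,0],[0,0,0,0,0],[0,0,0,0,0]]' >/dev/null; python3 -c "from h import *;bf()"
```

```text
t 21.38 plate in bed [ 0.   6.1 28.2] F bed [-1.7 -0.4 -3.7] M [-0.01  0.02 -0.02]
```

```bash
python3 -m inch '[[0.076,-0.025,-0.07,0,0],[0,0,0,0,0],[0,0,0,0,0]]' >/dev/null; python3 -c "from h import *;bf()";  python3 -m inch '[[0.025,-0.003,-0.043,0,0],[0,0,0,0,0]]' >/dev/null; python3 -c "from h import *;bf()"; python3 -m inch '[[0.025,-0.003,-0.043,0,0],[0,0,0,0,0]]' >/dev/null; python3 -c "from h import *;bf()"; python3 -m inch '[[0.025,-0.003,-0.043,0,0],[0,0,0,0,0]]' >/dev/null; python3 -c "from h import *;bf()"
```

```text
t 21.63 plate in bed [ 1.8  5.2 24.4] F bed [-2.  -0.4 -3.6] M [-0.06  0.01  0.01]
t 21.8 plate in bed [ 1.7  5.3 22.3] F bed [-2.6 -1.2 -3.9] M [-0.05 -0.04  0.  ]
t 21.97 plate in bed [ 1.6  5.3 20.2] F bed [-2.   0.6 -4.6] M [-0.01  0.03  0.01]
t 22.13 plate in bed [ 1.7  5.3 18.2] F bed [-1.7  0.2 -3.5] M [-0.02 -0.08  0.02]
```

```bash
python3 -m inch '[[0.0125,-0.0016,-0.0217,0,0],[0,0,0,0,0]]' >/dev/null; python3 -c "from h import *;bf()"; python3 -m inch '[[0.0125,-0.0016,-0.0217,0,0],[0,0,0,0,0]]' >/dev/null; python3 -c "from h import *;bf()"; python3 -m inch '[[0.0125,-0.0016,-0.0217,0,0],[0,0,0,0,0]]' >/dev/null; python3 -c "from h import *;bf()"; python3 -m inch '[[0.0125,-0.0016,-0.0217,0,0],[0,0,0,0,0]]' >/dev/null; python3 -c "from h import *;bf()"
```

```text
t 22.3 plate in bed [ 1.7  5.3 17.3] F bed [-1.9 -0.2 -4.4] M [-0.02 -0.06 -0.03]
t 22.47 plate in bed [ 1.7  5.3 16.4] F bed [-1.6  0.6 -4.2] M [-0.03 -0.04  0.  ]
t 22.63 plate in bed [ 1.7  5.3 15.3] F bed [-2.2 -0.7 -3.7] M [-0.02 -0.01 -0.02]
t 22.8 plate in bed [ 1.7  5.3 14.3] F bed [-3.4  0.8 -3.7] M [-0.03 -0.02  0.06]
```

```bash
for i in 1; do python3 -m inch '[[0.025,-0.003,-0.043,0,0],[0,0,0,0,0]]' >/dev/null; python3 -c "from h import *;bf()"; python3 -m inch '[[0.025,-0.003,-0.043,0,0],[0,0,0,0,0]]' >/dev/null; python3 -c "from h import *;bf()"; python3 -m inch '[[0.025,-0.003,-0.043,0,0],[0,0,0,0,0]]' >/dev/null; python3 -c "from h import *;bf()"; done
```

```text
t 22.97 plate in bed [ 1.8  5.3 12.2] F bed [-1.3  1.  -4.4] M [-0.01 -0.12  0.06]
t 23.13 plate in bed [ 1.7  5.3 10.2] F bed [-1.9 -0.2 -4.1] M [-0.   -0.12 -0.01]
t 23.3 plate in bed [1.8 5.3 8.2] F bed [-1.5 -0.6 -5.1] M [-0.03 -0.13 -0.02]
```

```bash
python3 -m inch '[[0.025,-0.003,-0.043,0,0],[0,0,0,0,0]]' >/dev/null; python3 -c "from h import *;bf()"; python3 -m inch '[[0.025,-0.003,-0.043,0,0],[0,0,0,0,0]]' >/dev/null; python3 -c "from h import *;bf()"; python3 -m inch '[[0.025,-0.003,-0.043,0,0],[0,0,0,0,0]]' >/dev/null; python3 -c "from h import *;bf()"; python3 -m inch '[[0.0125,-0.0016,-0.0217,0,0],[0,0,0,0,0]]' >/dev/null; python3 -c "from h import *;bf()"; python3 -m inch '[[0.0125,-0.0016,-0.0217,0,0],[0,0,0,0,0]]' >/dev/null; python3 -c "from h import *;bf()"
```

```text
t 23.47 plate in bed [1.8 5.3 6.2] F bed [-1.   0.4 -3.3] M [ 0.01 -0.15 -0.02]
t 23.63 plate in bed [1.8 5.4 4.2] F bed [-1.8  0.4 -3.6] M [-0.02 -0.11 -0.05]
t 23.8 plate in bed [1.8 5.3 2.2] F bed [-1.2  0.4 -3.4] M [-0.07 -0.07  0.  ]
t 23.97 plate in bed [1.8 5.3 1.4] F bed [-2.6 -0.6 -4.2] M [-0.02 -0.05  0.04]
t 24.13 plate in bed [1.9 5.4 0.6] F bed [-1.4  0.2 -2.9] M [-0.03  0.17 -0.02]
```

```bash
python3 -m inch '[[0.0125,-0.0016,-0.0217,0,0],[0,0,0,0,0]]' >/dev/null; python3 -c "from h import *;bf()"; python3 -m inch '[[0.0125,-0.0016,-0.0217,0,0],[0,0,0,0,0]]' >/dev/null; python3 -c "from h import *;bf()"; python3 -m inch '[[0.0125,-0.0016,-0.0217,0,0],[0,0,0,0,0]]' >/dev/null; python3 - <<'E'
from h import *
bf(); s=vision.snapshot("scene"); x0,y0=110,165
cv2.imwrite("pics/fit.png",cv2.resize(s["color"][y0:y0+100,x0:x0+120,::-1],None,fx=6,fy=6,interpolation=cv2.INTER_CUBIC))
E
```

```text
t 24.3 plate in bed [2.  5.4 0.2] F bed [-0.5  1.1  2.2] M [ 0.11  0.72 -0.12]
t 24.47 plate in bed [2.  5.4 0.1] F bed [-0.2  0.6  8.6] M [ 0.2   1.32 -0.15]
t 24.63 plate in bed [2.  5.4 0.1] F bed [ 1.   1.9 15.5] M [ 0.29  1.81 -0.15]
```

View pics/fit.png

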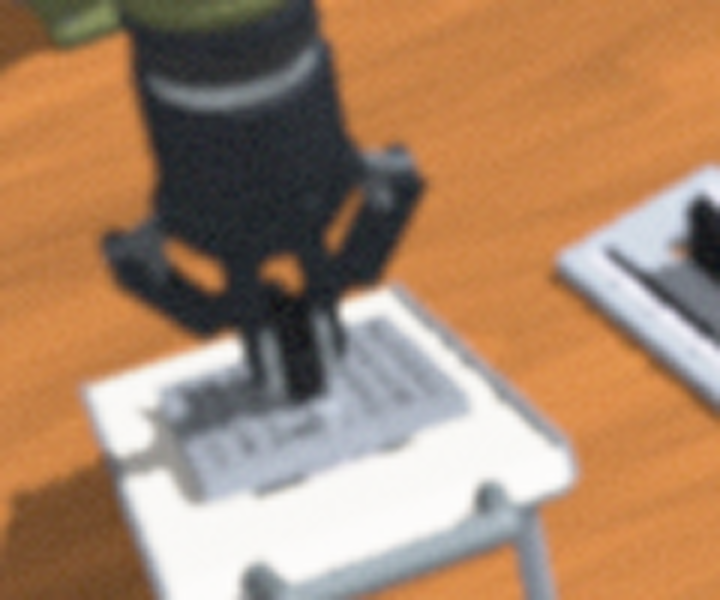

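The plate lies flush on the bed (corners (195,500), (465,405)) with both pins entered. Now release and withdraw.

```bash
python3 -m inch '[[0,0,0,0,0.5],[0,0,0,0,0.5],[0,0,0,0,0.7],[0,0,0,0,0.7],[0,0,0,0,0.7],[0,0,0,0,0.7]]' 20 |grep -E "gap|force"; python3 -m inch '[[0,0,0.1,0,0.7],[0,0,0.3,0,0.7],[0,0,0.5,0,0.7],[0,0,0.5,0,0.7],[0,0,0.6,0,0.7],[0,0,0.6,0,0.7],[0,0,0.6,0,0.7],[0,0,0.2,0,0.7],[0,0,0,0,0.7]]'>/dev/null; python3 - <<'E'
from h import *
st(); s=vision.snapshot("scene"); x0,y0=110,165
im=cv2.resize(s["color"][y0:y0+100,x0:x0+120,::-1],None,fx=6,fy=6,interpolation=cv2.INTER_CUBIC)
b=np.load("fit.npz")["b"]
P=plate_pts()+[1.5,5.4,0]; q=((project(s,bedP(b,P))-[x0,y0]+.5)*6).round().astype(int)
cv2.polylines(im,[q[:4].reshape(-1,1,2)],True,(255,0,255),1)
cv2.imwrite("pics/end.png",im)
E
```

```text
force: [0.6, 0.4, 0.8]
finger_gap: 60.0
gripper_force: 0.0
t 25.93 q [-0.23   0.327  0.104  1.339  0.003 -0.102] p [ 561.2 -130.3  287.9] yaw 3.014 tilt x,y deg [ 0.55 -0.12] F [ 0.2 -0.1  0.5] M [-0.02  0.05  0.03] gap 59.5 gf 0.0
```

View pics/end.png

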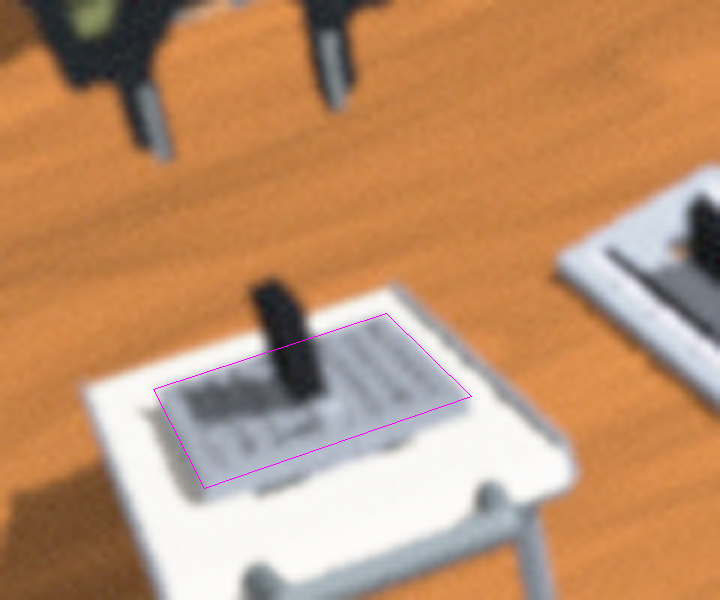

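The outline modelled for a flush plate matches the picture (corners (205,488), (470,396)), and the gripper is clear.

```bash
python3 -c "from plant import order;print(order.close_job())"
```

```text
the job is handed in; nothing more can be done
None
```

The grating plate is on both pins and lies flush on the sloping bed; I let go only after that, the gripper is clear, and the job is handed in at about 26 s (no verdict came back).

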